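Tip the tart tamper out of its tall jar

TASK

The wooden tart tamper has sunk to the bottom of the tall square stoneware jar, too deep to grip. Tip the jar gently, without letting it topple, slide the tamper out low over the baking tray, not dropping it from a height, so that it lies there, and stand the empty jar upright on the counter beside the tray again. Leave the bowls and the canister where they are.

Things in the scene. Friction and masses are not known exactly. Their poses are not given: they have to be found in the camera images.
- jar: Loose tall square jar of olive-grey stoneware, open at the top: 56 x 56 mm outside, 190 mm tall, walls and floor 6 mm (44 x 44 mm inside), about 0.45 kg (varies). Starts upright on the counter with the tamper inside. Origin: centre of the underside; z points up through the mouth, x and y are normal to the flat sides. Empty, its centre of mass is 84 mm above the underside.
- jar_mouth (a point): Centre of the jar's open mouth, at the level of its rim, on the jar's z axis 190 mm from the underside; axes as the jar's.
- tamper: Loose pale wooden tart tamper, 100 mm long, 70 g: 33 mm wide head at one end, 18 mm waist, 25 mm wide head at the other. Starts on its wide head on the jar's floor, top 84 mm below the rim. Origin: centre of the wide head's flat face; z runs to the other head. In the jar it slides only when the mouth points clearly below level, by 25 to 36 degrees as the hidden friction varies.
- tray: Shallow grey metal baking tray fixed to the counter, 260 mm (its x) by 200 mm (its y), with a rim all round 4 mm thick and 14 mm high; its floor is 4 mm above the counter. Origin: centre of its underside, at counter height. Stands to the left or right of the middle, the jar on the other side.
- bowl_a: Bystander: loose round stoneware bowl, 130 mm wide, 55 mm high, at the far side of the counter. Origin: centre of the underside.
- bowl_b: Bystander: second loose stoneware bowl of the same size at the far side. Origin: centre of the underside.
- canister: Bystander: loose closed steel canister, 72 mm wide, 130 mm tall, standing upright to the near left. Origin: centre of the underside.
Not all that is in view belongs to the job. What is shaped like the jar but pink or red is not meant.

How it is judged (in metres and radians):
On the way:
1. the tamper is out of the jar and on the tray (x of tamper in the frame of tray between -0.13 and 0.13 m and y of tamper in the frame of tray between -0.1 and 0.1 m and height (world z) of tamper below 0.035 m and contact force between tamper and jar below 0.05 N and contact force between tamper and tray above 0.1 N), for 0.2 s.
At the end, for the whole second after the job is handed in: The tamper lies on its side on the tray (origin within the tray's 260 x 200 mm, lower than 35 mm, level within about 20 degrees), still; the empty jar stands upright (within 0.06 rad) on the bare counter beside the tray, not touching it, still (x of tamper in the frame of tray between -0.13 and 0.13 m and y of tamper in the frame of tray between -0.1 and 0.1 m and height (world z) of tamper below 0.035 m and angle between tamper's own z axis and vertical between 1.2 and 1.94 rad and linear speed of tamper below 0.03 m/s and angle between jar's own z axis and vertical below 0.06 rad and height (world z) of jar between -0.004 and 0.004 m and linear speed of jar below 0.02 m/s and contact force between jar and tray below 0.05 N and contact force between jar and tamper below 0.05 N and (x of jar in the frame of tray above 0.13 m or x of jar in the frame of tray below -0.13 m or y of jar in the frame of tray above 0.1 m or y of jar in the frame of tray below -0.1 m)).
It fails at once if the jar topples or is dropped (it turns faster than 6.5 rad/s or moves faster than 1 m/s) (angular speed of jar above 6.5 rad/s or linear speed of jar above 1 m/s).
It fails at once if the tamper is dropped from a height (it moves faster than 1.4 m/s) (linear speed of tamper above 1.4 m/s).
It fails at once if a bowl or the canister is disturbed (moved more than 25 mm) (distance of any of bowl_a, bowl_b, canister from where it was at the start of the episode above 0.025 m).
It also fails if it takes over 72 s, if anything falls off the work surface, if the arm or the gripper's body presses on something with over 40 N, if the wrist force passes 120 N, or if a joint passes its speed limit or range.

ROBOT

A 6-joint arm with a two-finger parallel gripper is mounted at the origin on the work surface. World frame = base frame: x ahead of the robot, y to its left, z up, the work surface at z = 0. Lengths are in mm, angles in rad, forces in N, time in s.
With the tool pointing down it reaches from about 300 to 750 mm from the base axis. Payload 8.5 kg.
Tool frame: the origin (TCP) lies between the finger pads; the fingertips stand robot.finger_overhang ahead of it and the grasp point (between the pads) lies 2 mm behind it (robot.finger_overhang is the distance from the TCP to the fingertips, in mm); z points along the fingers, y is the line along which they close (so a half turn about z gives the same grasp; the last joint's range is limited). The gripper opens to 88 mm and grips with 3 to 60 N. Pads are 18 mm wide; open, the fingers measure 123 mm over their backs; the gripper's body (75 mm by 187 mm) begins 45 mm behind the grasp point.
Start: joints at [1.009, 0.381, 1.297, -0, 1.464, -0.215], TCP at [186.93, 517.24, 255.748] pointing down, gripper open.
Joint ranges: [-3.11, 3.11], [-0.89, 2.33], [0.22, 2.48], [-1.42, 4.56], [0.17, 2.85], [-2.88, 2.88]. Speed limits (rad/s): [2.39, 2.39, 3.14, 3.14, 3.14, 3.14].

INTERFACE

Orientations are given as [roll, pitch, yaw] about the fixed x, y, z axes, in that order (R = Rz(yaw) Ry(pitch) Rx(roll)).
In Python, from workcell import robot, imaging gives the robot as it stands.
- The arm moves only by the shell command python3 -m pendant 'ROWS' [OPENING]. ROWS is JSON, a list of rows, each a list of 4 numbers: the shift along the tool's x, y, z in cm, then the turn about the tool's z in degrees. A call has 1 to 8 rows; each row is the pose to reach, as a shift and turn from the pose commanded when the call began, along the tool's axes at that moment; what a row does not reach only later rows make up. A row lasts 1/8 s, in which the tool goes at most 62.5 mm and 10.7 degrees, less where a joint would pass 70% of its speed; a pose out of reach is approached as far as the arm can. A call with a gripper value outside its range is refused whole. OPENING is the finger opening in cm, from 0 to 8.81, set as the call begins (- or left out, the last holds). The fingers move at their own pace and stop on an object; the grip force is fixed at half the most. Time passes only in rows, so rows that repeat a pose let the fingers close. It gives the time, the measured TCP pose, the force, the opening and the grip force at its end, in the units of the state.
- robot.read_state(): the state, without advancing time (a new reading comes with each control period).
- imaging.snapshot(name): name is "scene" or "side" or "wrist"; returns a dict with "image" (480x640x3 uint8, red, green, blue), "fovy" (degrees; the focal length in pixels is half the picture's height over the tangent of half this angle, whatever the lens; pixels are square), "cx", "cy" (the principal point, pixels), "R" (3x3) and "t" (3): a world point X has camera coordinates R X + t. Camera axes: x right, y down, z forward; pixel columns grow to the right and rows downward; lengths in mm; the calibration is good to about 2 mm. The wrist camera is an equidistant fisheye: a pixel r from the principal point sees the ray r / f radians off the axis. A picture is of the moment at which its call begins. There is no depth.
- robot.close_job(): hands the job in; it is judged then, once.
The state is a dict: "time": time; "q": joint angles; "joint_velocities": joint speeds; "joint_torque": joint torques, N m; "tool_pos": TCP position; "ee_rot": TCP orientation; "force": force on the tool from outside, world axes, zero at the start; "wrist_torque": the same for the moment, N m; "opening": finger opening in mm; "grasp_force": force on a finger pad.
Only numpy, scipy, OpenCV 4.12 (cv2) and the standard library are available. Lean on these libraries where they do the work, as an engineer would, in place of code of your own. Each camera call takes 0.05 s, during which the arm holds its last target. There are 200 camera calls.

## Working session

There is one attempt and no reset: what is moved stays moved. The work goes in short steps, Python scripts to look and compute and a shell command to move; the robot and the scene stay as the last step left them, time stands still between calls to the robot, and variables do not carry over. Pictures are saved under pics/ and viewed, at most 10 in all, crops included, and the job is handed in when it is done.

```bash
mkdir -p pics; ls
python3 - <<'E'
from workcell import robot, imaging
import cv2,json
s=robot.read_state();print(s['time'],s['tool_pos'],s['ee_rot'],s['opening'],robot.finger_overhang)
a=[]
for n in("scene","side"):
    d=imaging.snapshot(n);print(n,d['fovy'],d['cx'],d['cy'],d['R'],d['t']);cv2.imwrite(f'pics/{n}0.png',d['image'][:,:,::-1])
E
```

```text
pics
0.0 [186.80223398 517.01885304 255.13946053] [-3.14015586e+00 -2.86059429e-04  2.79480588e+00] 88.17878767812724 17.0
scene 46.311840589800106 316.6772065856459 245.67215705195775 [[ 0.09731238  0.99525222 -0.00182043]
 [ 0.81434946 -0.08067559 -0.57474029]
 [-0.57215842  0.05444689 -0.81833385]] [-142.75306577 -394.71409596 1695.07286793]
side 51.4096184793231 323.55810110864564 235.09260892335558 [[ 0.89393173 -0.44801437 -0.01300751]
 [-0.35526119 -0.69056817 -0.63000404]
 [ 0.27326829  0.56780167 -0.77648291]] [-442.09917988  357.34639503  948.27775667]
```

View pics/scene0.png

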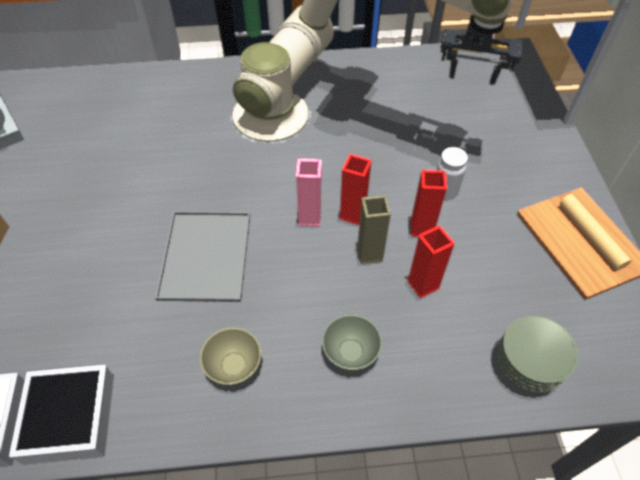

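View pics/side0.png

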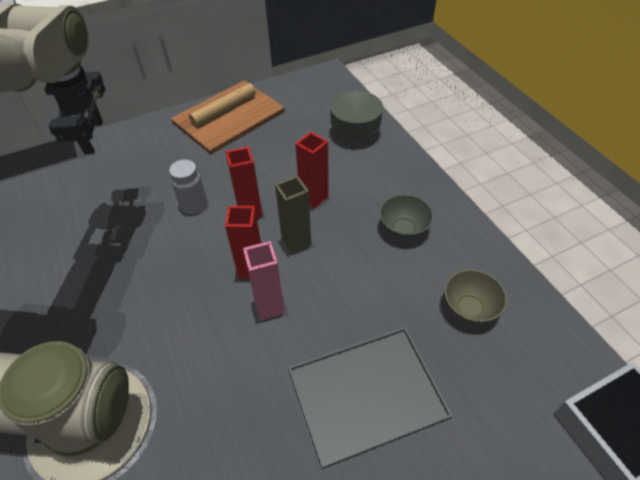

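Scene view: the olive jar has its mouth at (375,203) and base at about (372,260). The tray centre is (205,256), on the robot's right. A pink jar is at (310,190) and red ones are at (355,190), (430,200) and (432,262). The bowls are at (232,357) and (350,343), and the canister at (453,170). Next I'll measure positions.

```bash
cat > h.py <<'E'
import numpy as np,cv2
from workcell import robot,imaging
def ray(d,px):
    f=240/np.tan(np.radians(d['fovy']/2)); c=(np.asarray(px,float)-[d['cx'],d['cy']])/f
    return d['R'].T@np.array([c[0],c[1],1]), -d['R'].T@d['t']
def onz(d,px,z):
    v,o=ray(d,px); return (o+v*(z-o[2])/v[2])[:2].round(1)
def proj(d,X):
    f=240/np.tan(np.radians(d['fovy']/2)); c=d['R']@np.asarray(X,float)+d['t']
    return c[:2]/c[2]*f+[d['cx'],d['cy']]
E
python3 - <<'E'
from h import *
for n in("scene","side"):
    d=imaging.snapshot(n); im=d['image']; hsv=cv2.cvtColor(im,cv2.COLOR_RGB2HSV)
    P={'scene':dict(tray=[(176,213),(249,213),(241,299),(159,299)]),'side':dict(tray=[(290,370),(405,332),(449,412),(322,465)])}[n]
    print(n,'tray corners',[onz(d,p,14) for p in P['tray']])
    # jars: top-rim corners found from mask's upper part
    boxes={'scene':dict(olive=(355,190,395,268),pink=(290,150,328,232),redA=(335,150,375,228),redB=(410,162,450,240),redC=(405,222,458,300)),
           'side':dict(olive=(270,172,316,256),pink=(238,238,290,325),redA=(222,200,262,285),redB=(222,142,266,222),redC=(290,130,334,212))}[n]
    for k,(x0,y0,x1,y1) in boxes.items():
        h=hsv[y0:y1,x0:x1].astype(int)
        if k=='olive': m=(h[...,1]>55)&(h[...,0]>18)&(h[...,0]<45)
        else: m=(h[...,1]>70)&((h[...,0]<8)|(h[...,0]>160))
        m=m.astype(np.uint8)
        nn,l,st,_=cv2.connectedComponentsWithStats(m); 
        i=1+st[1:,4].argmax(); c=cv2.findContours((l==i).astype(np.uint8),0,1)[0]
        c=max(c,key=cv2.contourArea); hull=cv2.convexHull(c)
        ap=cv2.approxPolyN(hull,6)[0] if hasattr(cv2,'approxPolyN') else cv2.approxPolyDP(hull,2,True)[:,0]
        ap=ap+[x0,y0]
        print(k,[ (tuple(int(v) for v in p),onz(d,p,190).astype(int).tolist(),onz(d,p,0).astype(int).tolist()) for p in ap])
    big=cv2.resize(im[140:280,280:460] if n=='scene' else im[130:330,220:340],None,fx=4 if n=='scene' else 3,fy=4 if n=='scene' else 3,interpolation=cv2.INTER_CUBIC)
    if n=='scene': cv2.imwrite('pics/c1.png',big[:,:,::-1])
E
```

```text
scene tray corners [array([ 364.3, -260.2]), array([383.1, -71. ]), array([638.2, -96.9]), array([ 619.3, -288. ])]
olive [((385, 197), [509, 248], [353, 293]), ((389, 212), [552, 250], [405, 295]), ((381, 260), [676, 211], [553, 249]), ((361, 262), [677, 169], [554, 199]), ((359, 248), [641, 170], [511, 200]), ((362, 197), [503, 196], [346, 232])]
pink [((321, 165), [397, 115], [219, 134]), ((320, 225), [573, 95], [429, 110]), ((298, 225), [568, 47], [424, 53]), ((296, 176), [426, 54], [254, 61]), ((300, 161), [379, 67], [198, 76]), ((318, 160), [380, 109], [199, 127])]
redA [((372, 159), [390, 237], [211, 280]), ((367, 195), [499, 209], [341, 246]), ((359, 225), [581, 179], [439, 210]), ((339, 219), [560, 137], [415, 161]), ((342, 165), [402, 164], [225, 192]), ((350, 152), [362, 188], [177, 221])]
redB [((447, 169), [439, 406], [269, 482]), ((449, 239), [637, 364], [506, 432]), ((418, 239), [631, 298], [498, 353]), ((410, 235), [618, 283], [484, 336]), ((410, 218), [573, 292], [430, 346]), ((421, 169), [433, 346], [262, 410])]
redC [((438, 222), [590, 351], [450, 416]), ((455, 242
[... 761 characters left out ...]

redA [((261, 200), [458, 215], [506, 390]), ((261, 288), [375, 11], [403, 135]), ((237, 278), [343, 52], [364, 186]), ((224, 225), [365, 185], [391, 353]), ((227, 206), [388, 232], [419, 411]), ((236, 200), [411, 239], [448, 420])]
redB [((253, 159), [489, 341], [546, 547]), ((262, 216), [443, 172], [487, 337]), ((256, 221), [427, 165], [467, 328]), ((225, 221), [371, 194], [397, 364]), ((225, 150), [443, 399], [488, 620]), ((248, 145), [497, 391], [555, 610])]
redC [((327, 140), [668, 322], [768, 524]), ((328, 197), [587, 158], [667, 319]), ((311, 211), [538, 139], [606, 295]), ((297, 173), [559, 254], [632, 439]), ((295, 142), [598, 350], [681, 559]), ((310, 130), [648, 373], [744, 588])]
```

View pics/c1.png

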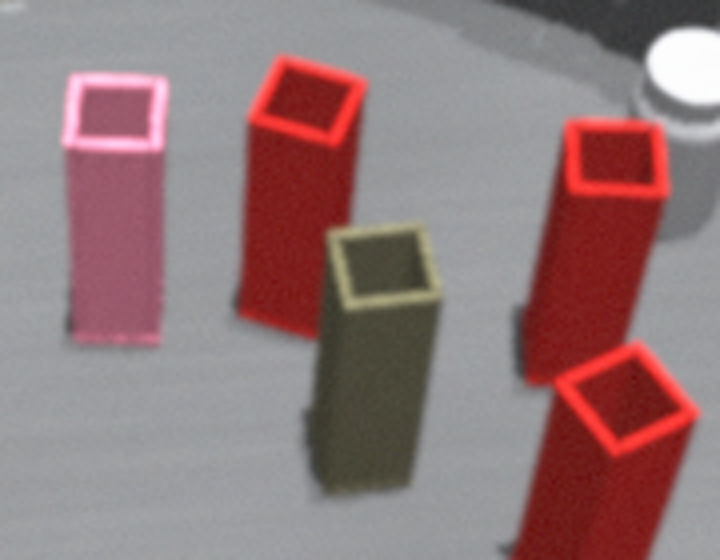

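The crop shows the olive rim corners at crop pixels (328,230), (425,222), (440,298) and (346,310). The pink rim is at (68..168, 75..152), and the three red rims are clearly visible. I'll now cast these onto z=190.

Run:
```python
from h import *
d=imaging.snapshot('scene')
C=dict(olive=[(328,230),(425,222),(440,298),(346,310)],pink=[(68,75),(168,78),(163,152),(64,150)],redA=[(285,58),(367,82),(337,145),(248,115)],redB=[(565,120),(660,122),(668,195),(570,195)],redC=[(640,343),(698,413),(622,455),(555,383)])
for k,c in C.items():
    w=np.array([onz(d,(280+x/4-.4,140+y/4-.4),190) for x,y in c]); 
    e=w-np.roll(w,-1,0); a=np.degrees(np.arctan2(e[:,1],e[:,0]))%90
    print(k,w.mean(0).round(),np.hypot(*e.T).round(),a.round(1))
s=imaging.snapshot('side')
print('olive side',np.mean([onz(s,p,190) for p in [(276,186),(301,178),(309,194),(283,204)]],0))
for n,p in [('bowl_b',(350,325)),('bowl_a',(231,343))]: print(n,onz(d,p,55))
from scipy.spatial.transform import Rotation as R
print(R.from_euler('xyz',robot.read_state()['ee_rot']).as_matrix().round(3))
```

```text
olive [532. 224.] [55. 55. 53. 57.] [ 0.4 89.1  3.5  1.6]
pink [404.  85.] [59. 59. 57. 59.] [82.  81.3 82.8 83.4]
redA [404. 199.] [52. 54. 56. 52.] [61.9 62.4 59.5 57.6]
redB [467. 369.] [55. 56. 56. 58.] [82.6 81.5 84.3 81.1]
redC [635. 339.] [53. 51. 56. 56.] [22.5 26.1 27.3 23.2]
olive side [528.25 210.75]
bowl_b [750.9 143.4]
bowl_a [ 768.4 -116.3]
[[-0.94  0.34 -0.  ]
 [ 0.34  0.94 -0.  ]
 [ 0.   -0.   -1.  ]]
```

```bash
python3 -m pendant '[[-5.3,-2,0,9],[-10.6,-4,0,18],[-15.9,-6,0,27],[-21.2,-8.1,0,36],[-26.5,-10.1,0,45],[-31.8,-12.2,0,54],[-37.1,-14.2,0,63],[-42.4,-16.2,0,69]]' 8.8; python3 -m pendant '[[0,0,0,0],[0,0,0,0]]'
python3 - <<'E'
from h import *
d=imaging.snapshot('wrist');print({k:d[k] for k in('fovy','cx','cy','R','t')});cv2.imwrite('pics/w1.png',d['image'][:,:,::-1])
E
```

```text
time: 1.3
tool_pos: [531.9, 219.3, 255.8]
ee_rot: [3.142, -0.0, 1.586]
force: [0.6, 0.9, -0.1]
opening: 88.1
grasp_force: 0.0
time: 1.55
tool_pos: [530.3, 220.9, 255.6]
ee_rot: [-3.141, -0.0, 1.591]
force: [-0.9, -0.0, -0.2]
opening: 87.8
grasp_force: 0.0
{'fovy': 65.70646984690485, 'cx': 320.9890609542588, 'cy': 242.26115967605378, 'R': array([[ 9.99807956e-01,  1.95898159e-02, -5.38103310e-04],
       [ 1.89976855e-02, -9.62116544e-01,  2.71975816e-01],
       [ 4.81023807e-03, -2.71933807e-01, -9.62303936e-01]]), 't': array([-534.55217918,  165.03508911,  447.94312813])}
```

View pics/w1.png

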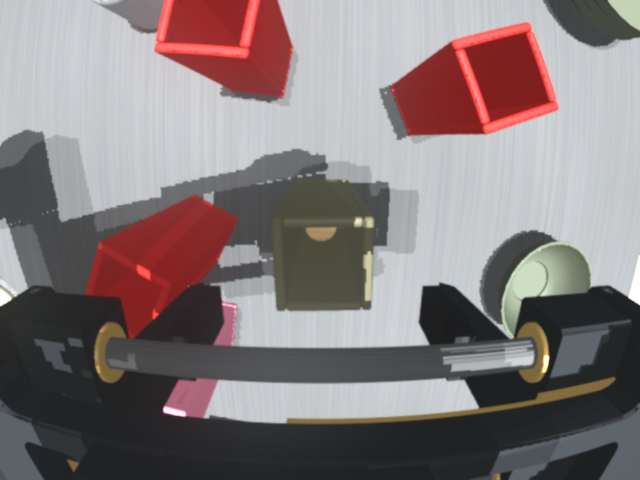

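The wrist view shows the jar rim between the fingers, with corners near (277,220), (371,219), (371,308) and (275,309). The tamper top is at (321,232). I'll cast these with the fisheye model.

```bash
cat >> h.py <<'E'
def wz(d,px,z):
    f=240/np.tan(np.radians(d['fovy']/2)); c=np.asarray(px,float)-[d['cx'],d['cy']]; r=np.hypot(*c); t=r/f
    v=d['R'].T@np.r_[c/r*np.sin(t),np.cos(t)]; o=-d['R'].T@d['t']
    return (o+v*(z-o[2])/v[2])[:2].round(1)
E
python3 - <<'E'
from h import *
d=imaging.snapshot('wrist')
w=np.array([wz(d,p,190) for p in [(276,220),(371,219),(372,308),(275,309)]]);print(w,w.mean(0))
E
```

```text
[[505.2 248.2]
 [556.7 249.8]
 [560.6 196.6]
 [503.6 194.8]] [531.525 222.35 ]
```

```bash
python3 -m pendant '[[0.15,0,3,0],[0.15,0,6,0],[0.15,0,8,0],[0.15,0,9.7,0],[0.15,0,9.7,0]]'; python3 -m pendant '[[0,0,0,0],[0,0,0,0],[0,0,0,0],[0,0,0,0],[0,0,0,0],[0,0,0,0]]' 4.5
```

```text
time: 2.28
tool_pos: [529.5, 223.1, 158.1]
ee_rot: [-3.139, 0.0, 1.592]
force: [-0.1, -0.5, 0.2]
opening: 87.8
grasp_force: 0.0
time: 3.02
tool_pos: [530.9, 222.3, 159.1]
ee_rot: [3.141, -0.0, 1.59]
force: [0.9, 0.2, 3.3]
opening: 55.7
grasp_force: 29.9
```

```bash
python3 -m pendant '[[0,0,-1.5,0],[-0.5,0,-3,0],[-4,0,-3,2],[-8,-0.3,-3,4],[-12,-0.6,-3,7],[-15.5,-0.9,-3,7],[-16.7,-0.9,-3,7],[-16.7,-0.9,-3,7]]'; python3 -m pendant '[[0,0,1.2,0],[0,0,2.2,0],[0,0,2.6,0],[0,0,2.8,0],[0,0,2.8,0]]'
python3 - <<'E'
from h import *
for n in('scene','side'):
    d=imaging.snapshot(n);im=d['image']
    if n=='scene': c=cv2.resize(im[140:310,140:410],None,fx=2.9,fy=2.9,interpolation=cv2.INTER_CUBIC);cv2.imwrite('pics/s2.png',c[:,:,::-1])
E
```

```text
time: 4.03
tool_pos: [525.0, 54.8, 189.1]
ee_rot: [3.141, -0.0, 1.467]
force: [-0.1, 0.4, -6.6]
opening: 56.0
grasp_force: 30.0
time: 4.65
tool_pos: [525.0, 55.2, 160.8]
ee_rot: [3.141, -0.0, 1.468]
force: [0.1, 0.9, -6.0]
opening: 55.8
grasp_force: 30.0
```

View pics/s2.png

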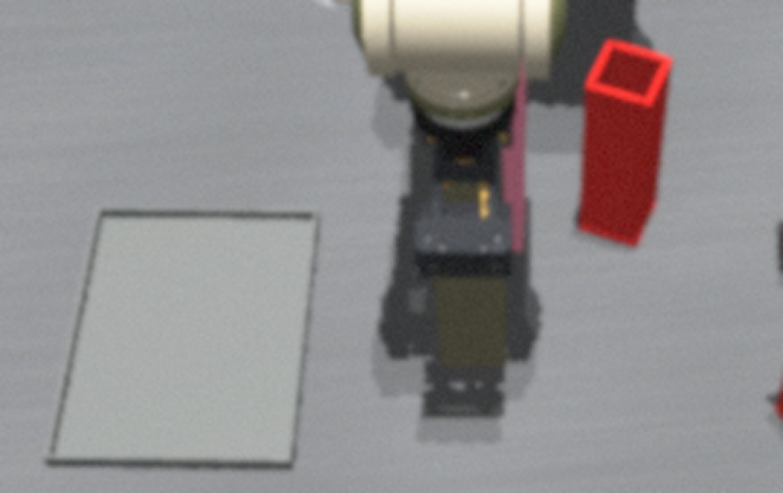

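```bash
python3 -m pendant '[[0,0,0.25,0],[-1.4,0,0.1,0],[-2.8,0,0.05,0],[-4.2,0,0.15,0],[-5.6,0,0.3,0],[-7.0,0,0.6,0],[-8.4,0,1.0,0],[-8.4,0,1.0,0]]'
python3 - <<'E'
from h import *
s=imaging.snapshot('side');im=s['image']
cv2.imwrite('pics/d3.png',cv2.resize(im[60:460,160:480],None,fx=1.5,fy=1.5)[:,:,::-1])
E
```

```text
time: 5.75
tool_pos: [517.1, -30.8, 155.2]
ee_rot: [3.136, 0.003, 1.467]
force: [-9.5, -2.9, 36.0]
opening: 56.1
grasp_force: 30.0
```

View pics/d3.png

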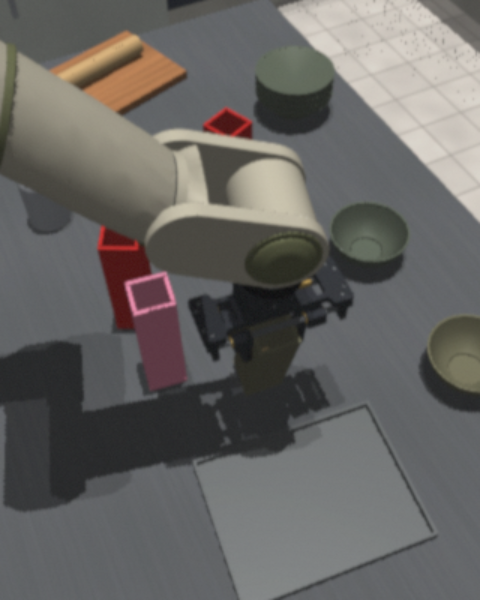

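The side view shows the jar under the gripper, base at crop (240–285, 388), and the tilt is hard to judge. I'll measure its base.

Run:
```python
from h import *
s=imaging.snapshot('side');im=s['image']
print([onz(s,(160+x/1.5,60+y/1.5),0) for x,y in [(235,385),(278,392),(288,378)]])
print([onz(s,(160+x/1.5,60+y/1.5),155) for x,y in [(240,330),(300,320)]])
for y in (0,27): print([proj(s,(520+dx,y,0)) .round() for dx in(-28,28)])
w=imaging.snapshot('wrist');cv2.imwrite('pics/w4.png',w['image'][:,:,::-1])
```

```text
[array([483.4,  11.3]), array([533.6, -27.2]), array([557.5, -13.5])]
[array([488.8,  -0.7]), array([564.9, -22.3])]
[array([323., 319.]), array([345., 309.])]
[array([317., 310.]), array([340., 300.])]
```

View pics/w4.png

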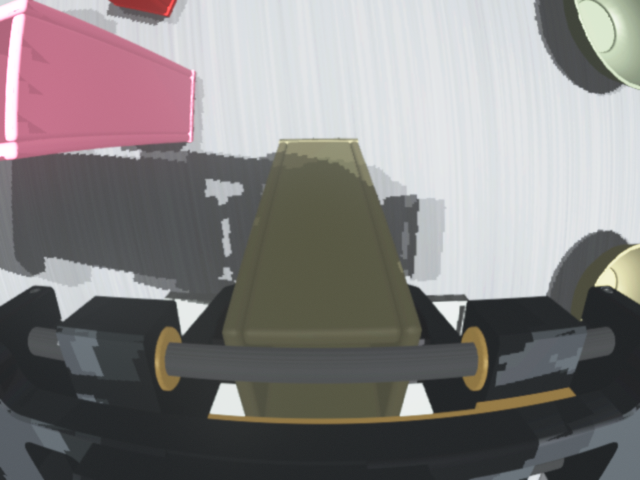

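The wrist view shows the jar's rear face leaning toward the tray, with the rear bottom edge at row 140 (columns 280–357) and the rear rim edge at row about 330. I'll solve the tilt from these.

```bash
cat >> h.py <<'E'
def wproj(d,X):
    f=240/np.tan(np.radians(d['fovy']/2)); c=d['R']@np.asarray(X,float)+d['t']; h=np.hypot(c[0],c[1])
    return c[:2]/h*f*np.arctan2(h,c[2])+[d['cx'],d['cy']]
def tilt(row_b,row_t,g=160,yaw=None):
    """rows in the wrist view of rear edge at underside / rim, for each theta; jar gripped g above underside"""
    from scipy.spatial.transform import Rotation as R
    w=imaging.snapshot('wrist'); s=robot.read_state(); M=R.from_euler('xyz',s['ee_rot']).as_matrix()
    G=s['tool_pos']-2*M[:,2]; v=M[:,0]; z=np.array([0,0,1.])
    for th in range(0,100,5):
        t=np.radians(th); ax=z*np.cos(t)-v*np.sin(t); n=v*np.cos(t)+z*np.sin(t)
        b=G-g*ax+28*n; 
        print(th,wproj(w,b)[1].round(),wproj(w,b+190*ax)[1].round(),'pivot z',(G-g*ax-28*n)[2].round(1))
E
python3 -c "
from h import *
tilt(140,330)"
```

```text
0 193.0 291.0 pivot z -2.6
5 176.0 303.0 pivot z -4.5
10 159.0 315.0 pivot z -5.2
15 141.0 328.0 pivot z -4.6
20 124.0 340.0 pivot z -2.8
25 107.0 353.0 pivot z 0.3
30 89.0 364.0 pivot z 4.5
35 72.0 376.0 pivot z 9.9
40 54.0 386.0 pivot z 16.4
45 37.0 395.0 pivot z 24.0
50 19.0 404.0 pivot z 32.6
55 1.0 411.0 pivot z 42.2
60 -17.0 417.0 pivot z 52.6
65 -35.0 422.0 pivot z 63.8
70 -54.0 426.0 pivot z 75.8
75 -73.0 429.0 pivot z 88.3
80 -92.0 431.0 pivot z 101.4
85 -111.0 431.0 pivot z 114.9
90 -132.0 432.0 pivot z 128.7
95 -153.0 431.0 pivot z 142.8
```

```bash
python3 -m pendant '[[0,0,-0.5,0]]'; python3 -m pendant '[[0,0,0,0],[0,0,0,0]]' 5.55; python3 -c "
from h import *
w=imaging.snapshot('wrist');h=cv2.cvtColor(w['image'],cv2.COLOR_RGB2HSV).astype(int)
m=(h[:,320,0]>18)&(h[:,320,0]<45)&(h[:,320,1]>70);print(np.flatnonzero(m)[[0,-1]])
tilt(0,0)"
```

```text
time: 6.08
tool_pos: [516.4, -29.5, 156.9]
ee_rot: [3.14, 0.001, 1.468]
force: [-0.0, 0.1, -7.2]
opening: 55.7
grasp_force: 29.9
time: 6.32
tool_pos: [516.4, -28.9, 155.7]
ee_rot: [3.141, 0.0, 1.468]
force: [-0.2, -0.7, 1.4]
opening: 56.1
grasp_force: 29.5
[417 424]
0 194.0 290.0 pivot z -2.3
5 176.0 302.0 pivot z -4.1
10 159.0 315.0 pivot z -4.7
15 142.0 327.0 pivot z -4.1
20 125.0 340.0 pivot z -2.2
25 107.0 352.0 pivot z 0.9
30 90.0 364.0 pivot z 5.1
35 72.0 375.0 pivot z 10.6
40 55.0 386.0 pivot z 17.1
45 37.0 395.0 pivot z 24.7
50 19.0 403.0 pivot z 33.4
55 1.0 411.0 pivot z 43.0
60 -17.0 417.0 pivot z 53.4
65 -35.0 422.0 pivot z 64.7
70 -54.0 426.0 pivot z 76.6
75 -72.0 428.0 pivot z 89.2
80 -92.0 430.0 pivot z 102.3
85 -111.0 431.0 pivot z 115.8
90 -132.0 431.0 pivot z 129.6
95 -153.0 431.0 pivot z 143.7
```

```bash
python3 -m pendant '[[0,0,0,0]]' 5.58;python3 -m pendant '[[0,0,0,0]]' 5.6; python3 -m pendant '[[0,0,0,0]]' 5.62
```

```text
time: 6.55
tool_pos: [516.3, -28.4, 155.7]
ee_rot: [-3.141, -0.0, 1.468]
force: [-0.5, -1.1, 0.3]
opening: 56.0
grasp_force: 14.4
time: 6.68
tool_pos: [516.3, -28.3, 155.7]
ee_rot: [-3.141, -0.0, 1.468]
force: [-0.7, -0.1, 0.1]
opening: 55.9
grasp_force: 6.8
time: 6.8
tool_pos: [516.3, -28.3, 155.7]
ee_rot: [-3.142, -0.0, 1.468]
force: [0.0, -0.1, -0.2]
opening: 56.4
grasp_force: 1.5
```

```bash
cat >> h.py <<'E'
def col(c0=300,c1=340,n='wrist'):
    w=imaging.snapshot(n)['image'][:,c0:c1].astype(int).mean(1); a=w[:,0]-w[:,2]; r=np.flatnonzero(a>12)
    br=np.flatnonzero(np.diff(r)>3); print('olive rows',[(int(x[0]),int(x[-1])) for x in np.split(r,br+1)]); 
    g=np.abs(np.diff(w.sum(1))); print('edges',[int(i) for i in np.argsort(-g)[:14]])
E
python3 -c "
from h import *
col()"
```

```text
olive rows [(140, 347), (384, 424)]
edges [423, 139, 138, 424, 422, 142, 143, 417, 418, 137, 160, 158, 161, 159]
```

```bash
python3 -m pendant '[[1,0,-0.05,0],[2,0,-0.05,0],[3,0,0,0],[4,0,0.1,0],[4.2,0,0.1,0]]' 5.6; python3 -c "
from h import *
col();tilt(0,0)" | head -6; python3 -m pendant '[[0,0,0,0],[0,0,0,0]]' 6.5;python3 -m pendant '[[0,0,-1.2,0],[0,0,-1.2,0],[0,0,-1.2,0]]' 7; python3 -c "
from h import *
col()"
```

```text
time: 7.48
tool_pos: [520.5, 13.9, 154.7]
ee_rot: [-3.141, 0.0, 1.469]
force: [-3.1, -2.2, 3.7]
opening: 55.9
grasp_force: 5.1
olive rows [(193, 346), (384, 424)]
edges [423, 424, 422, 157, 156, 158, 417, 155, 418, 159, 160, 163, 162, 164]
0 194.0 291.0 pivot z -3.4
5 177.0 303.0 pivot z -5.2
10 160.0 316.0 pivot z -5.8
15 142.0 328.0 pivot z -5.2
time: 7.82
tool_pos: [521.0, 13.1, 154.8]
ee_rot: [3.141, -0.0, 1.468]
force: [0.2, 0.3, -0.3]
opening: 64.7
grasp_force: 0.0
time: 8.2
tool_pos: [520.6, 13.3, 166.9]
ee_rot: [3.141, 0.0, 1.468]
force: [0.9, 0.1, -0.5]
opening: 69.7
grasp_force: 0.0
olive rows [(190, 346), (384, 408), (418, 424)]
edges [409, 418, 417, 410, 408, 423, 419, 424, 422, 156, 157, 159, 158, 160]
```

```bash
python3 -m pendant '[[0,0,0,0],[0,0,0,0],[0,0,0,0],[0,0,0,0],[0,0,-1,0],[2,0,-1,0],[4.2,0,-1,0],[4.2,0,-1,0]]' 5; python3 -m pendant '[[0,0,0.6,0],[0,0,0.9,0],[0,0,0.95,0],[0,0,0.95,0]]';  python3 -m pendant '[[0,0,0,0],[0,0,0,0]]' 5.6; python3 -c "
from h import *
col()"
```

```text
time: 9.25
tool_pos: [524.7, 56.2, 176.8]
ee_rot: [-3.141, -0.0, 1.47]
force: [0.5, 1.2, -6.4]
opening: 56.1
grasp_force: 30.0
time: 9.75
tool_pos: [524.9, 54.9, 167.2]
ee_rot: [-3.142, 0.0, 1.468]
force: [-0.8, 0.3, -6.5]
opening: 55.5
grasp_force: 30.0
time: 10.0
tool_pos: [525.2, 55.0, 167.8]
ee_rot: [3.14, 0.0, 1.468]
force: [-0.7, -0.7, -2.0]
opening: 56.0
grasp_force: 1.2
olive rows [(191, 346), (384, 408), (418, 424)]
edges [409, 418, 408, 417, 410, 423, 419, 424, 422, 155, 156, 161, 160, 159]
```

```bash
python3 -m pendant '[[0,0,0.1,0],[-1.2,0,-0.05,0],[-2.4,0,-0.1,0],[-3.6,0,-0.1,0],[-4.8,0,0,0],[-6,0,0.15,0],[-7.1,0,0.4,0],[-7.1,0,0.4,0]]' 5.59; python3 -c "
from h import *
col();tilt(0,0,169)" | head -11
```

```text
time: 11.05
tool_pos: [517.4, -16.3, 162.8]
ee_rot: [-3.141, 0.0, 1.467]
force: [0.9, -0.2, -2.0]
opening: 55.6
grasp_force: 5.2
olive rows [(104, 346), (384, 404), (418, 424)]
edges [405, 418, 404, 417, 423, 406, 103, 419, 424, 422, 104, 107, 108, 162]
0 192.0 278.0 pivot z -4.0
5 174.0 287.0 pivot z -5.8
10 156.0 296.0 pivot z -6.3
15 139.0 306.0 pivot z -5.4
20 121.0 316.0 pivot z -3.3
25 103.0 326.0 pivot z 0.0
30 85.0 336.0 pivot z 4.7
35 67.0 346.0 pivot z 10.5
40 48.0 356.0 pivot z 17.6
```

```bash
python3 -m pendant '[[-0.9,0,0.25,0],[-1.7,0,0.55,0],[-2.5,0,0.9,0],[-3.3,0,1.25,0],[-4.1,0,1.7,0],[-4.9,0,2.15,0],[-6.4,0,3.2,0],[-6.4,0,3.2,0]]' 5.585; python3 -c "
from h import *
col();tilt(0,0,169)" | head -16
```

```text
time: 12.15
tool_pos: [510.8, -80.4, 130.3]
ee_rot: [-3.14, 0.0, 1.467]
force: [0.8, -0.6, -3.0]
opening: 56.2
grasp_force: 7.9
olive rows [(15, 347), (418, 424)]
edges [382, 418, 383, 417, 423, 419, 381, 422, 424, 164, 163, 160, 161, 19]
0 192.0 278.0 pivot z -36.0
5 174.0 287.0 pivot z -37.8
10 156.0 296.0 pivot z -38.3
15 139.0 306.0 pivot z -37.5
20 121.0 316.0 pivot z -35.4
25 103.0 326.0 pivot z -32.0
30 85.0 337.0 pivot z -27.3
35 66.0 347.0 pivot z -21.5
40 48.0 356.0 pivot z -14.5
45 30.0 366.0 pivot z -6.3
50 11.0 374.0 pivot z 2.9
55 -8.0 382.0 pivot z 13.1
60 -27.0 389.0 pivot z 24.2
65 -46.0 395.0 pivot z 36.2
```

```bash
python3 -m pendant '[[-0.8,0,0.7,0],[-1.55,0,1.4,0],[-2.3,0,2.2,0],[-2.95,0,3,0],[-3.5,0,3.85,0],[-4.1,0,4.75,0],[-4.5,0,5.5,0],[-4.9,0,6.3,0]]'; python3 -m pendant '[[-0.3,0,0.7,0],[-0.55,0,1.4,0],[-0.75,0,1.9,0],[-0.85,0,2.2,0],[-0.85,0,2.3,0],[-0.85,0,2.3,0]]';  python3 -c "
from h import *
col()
s=imaging.snapshot('side')['image'];cv2.imwrite('pics/d5.png',cv2.resize(s[180:480,160:520],None,fx=2,fy=2)[:,:,::-1])"
```

```text
time: 13.25
tool_pos: [506.0, -128.0, 67.7]
ee_rot: [-3.141, -0.0, 1.468]
force: [0.6, 1.9, -2.6]
opening: 55.9
grasp_force: 7.8
time: 14.0
tool_pos: [505.2, -137.0, 45.9]
ee_rot: [3.141, 0.002, 1.469]
force: [-3.4, -1.0, 5.3]
opening: 55.7
grasp_force: 7.8
olive rows [(0, 347), (384, 405), (418, 424)]
edges [406, 418, 405, 417, 423, 419, 407, 158, 424, 422, 159, 164, 163, 165]
```

View pics/d5.png

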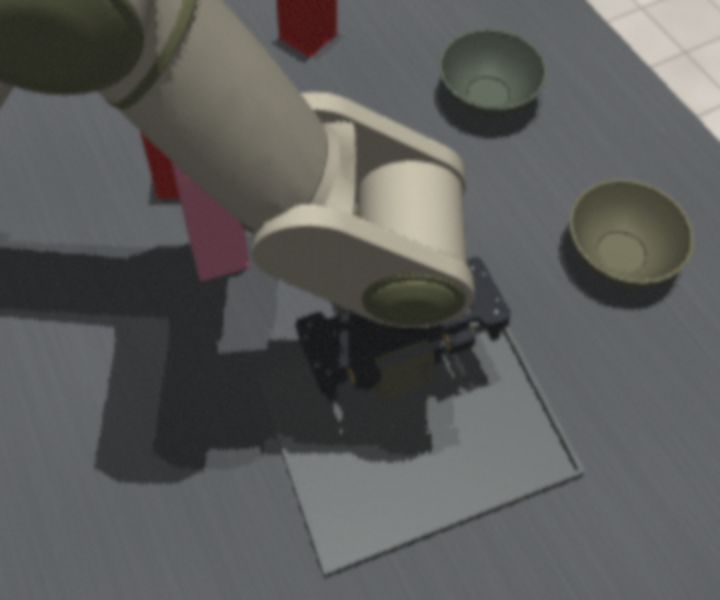

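The side view shows the jar lying over the tray's near rim under the gripper, with the pink jar close by at crop (210,230). I'll drag the jar 4 cm further over the tray and away from the pink one, so there's room to regrip near its base.

```bash
python3 -m pendant '[[0,0,0,0],[0,0,-1,0],[0,0,-1.5,0],[-1,0.5,-1.6,0],[-2,1,-1.6,0],[-3,1.5,-1.6,0],[-4,2,-1.6,0],[-4,2,-1.6,0]]' 5.2; python3 -m pendant '[[0,0,0.2,0],[0,0,0.4,0],[0,0,0.5,0],[0,0,0.5,0]]' 5.58; python3 -c "
from h import *
col()"
```

```text
time: 15.1
tool_pos: [521.2, -179.1, 61.1]
ee_rot: [3.141, 0.0, 1.467]
force: [-0.6, 0.1, -6.2]
opening: 55.6
grasp_force: 30.0
time: 15.6
tool_pos: [521.4, -178.5, 56.7]
ee_rot: [3.14, 0.001, 1.468]
force: [0.0, -5.2, 4.1]
opening: 56.1
grasp_force: 10.5
olive rows [(0, 347), (384, 404), (418, 424)]
edges [404, 418, 405, 417, 423, 419, 403, 156, 422, 424, 157, 161, 162, 155]
```

```bash
python3 -m pendant '[[0,0,0,0],[0,0,0,0]]' 5.64; python3 -m pendant '[[0,0,0,0],[0,0,0,0],[0,0,0,0],[3,0,0.5,0],[6,0,1.1,0],[9,0,1.7,0],[12,0,2.2,0],[14,0,2.5,0]]' 7.6
python3 - <<'E'
from h import *
w=imaging.snapshot('wrist');cv2.imwrite('pics/w6.png',w['image'][:,:,::-1])
E
```

```text
time: 15.9
tool_pos: [520.9, -177.7, 55.9]
ee_rot: [-3.141, -0.001, 1.468]
force: [0.3, -0.4, -0.1]
opening: 56.4
grasp_force: 0.3
time: 16.9
tool_pos: [535.3, -37.7, 31.1]
ee_rot: [-3.141, -0.0, 1.469]
force: [0.1, 0.1, -0.6]
opening: 75.9
grasp_force: 0.0
```

View pics/w6.png

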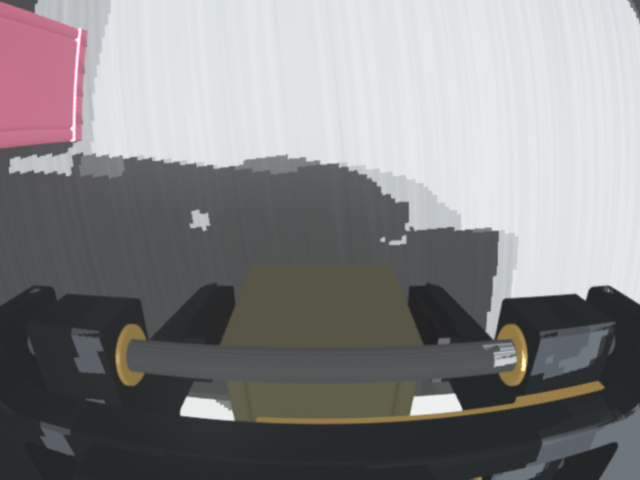

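The wrist view shows the jar's underside between the fingers, with its counter edge at row 265 (columns 250–395). The pink jar is clear at the upper left. I'll measure how far the base edge is behind the grip.

Run:
```python
from h import *
w=imaging.snapshot('wrist')
for z in (0,4):print(wz(w,(252,266),z),wz(w,(394,266),z),robot.read_state()['tool_pos'])
```

```text
[504.7 -19.8] [570.4 -26.5] [535.22242916 -37.49532603  31.03857832]
[505.6 -18.4] [569.7 -25. ] [535.22242916 -37.49532603  31.03857832]
```

```bash
python3 -m pendant '[[-0.6,0,-1.2,0],[-0.6,0,-1.2,0]]'; python3 -m pendant '[[0,0,0,0],[0,0,0,0],[0,0,0,0],[0,0,0,0],[0,0,0,0]]' 5.57; python3 -m pendant '[[0.2,0,-0.9,0],[0.4,0,-1.8,0],[0.6,0,-2.7,0],[0.8,0,-3.5,0],[1,0,-4.4,0],[1.2,0,-5.3,0],[1.2,0,-5.3,0]]'; python3 -c "
from h import *
col()"
```

```text
time: 17.25
tool_pos: [535.4, -46.5, 44.6]
ee_rot: [3.139, 0.001, 1.467]
force: [-1.1, 1.1, 0.0]
opening: 75.8
grasp_force: 0.0
time: 17.88
tool_pos: [534.7, -45.0, 43.1]
ee_rot: [-3.141, 0.0, 1.468]
force: [-0.4, -2.0, -1.2]
opening: 55.9
grasp_force: 16.0
time: 18.75
tool_pos: [536.2, -32.9, 97.0]
ee_rot: [3.14, 0.0, 1.469]
force: [-0.2, 1.1, -6.7]
opening: 55.9
grasp_force: 15.9
olive rows [(238, 347), (384, 424)]
edges [423, 161, 424, 422, 160, 158, 157, 162, 156, 159, 417, 418, 163, 164]
```

```bash
cat >> h.py <<'E'
def dip(s0=25):
    from scipy.spatial.transform import Rotation as R
    w=imaging.snapshot('wrist'); s=robot.read_state(); M=R.from_euler('xyz',s['ee_rot']).as_matrix()
    G=s['tool_pos']-2*M[:,2]; v=M[:,0]; z=np.array([0,0,1.])
    for p in range(-10,70,5):
        t=np.radians(p); ax=-v*np.cos(t)-z*np.sin(t); n=z*np.cos(t)-v*np.sin(t)
        b=G-s0*ax; print(p,wproj(w,b-28*n)[1].round(),wproj(w,b+28*n)[1].round(),'mouth z',(b+190*ax-28*n)[2].round(),'y',(b+190*ax-28*n)[1].round())
E
python3 -c "
from h import *
dip()"; python3 -m pendant '[[0,0,0,0],[0,0,0,0]]' 5.58; python3 -m pendant '[[0,0,0,0],[0,0,0,0]]' 5.585; python3 -c "
from h import *
col()"
```

```text
-10 253.0 277.0 mouth z 99.0 y -199.0
-5 248.0 286.0 mouth z 85.0 y -199.0
0 244.0 297.0 mouth z 70.0 y -197.0
5 240.0 307.0 mouth z 56.0 y -194.0
10 237.0 319.0 mouth z 42.0 y -190.0
15 234.0 330.0 mouth z 28.0 y -184.0
20 232.0 341.0 mouth z 15.0 y -178.0
25 231.0 352.0 mouth z 3.0 y -170.0
30 230.0 362.0 mouth z -9.0 y -161.0
35 229.0 372.0 mouth z -19.0 y -151.0
40 230.0 381.0 mouth z -29.0 y -141.0
45 231.0 389.0 mouth z -38.0 y -129.0
50 233.0 396.0 mouth z -46.0 y -117.0
55 236.0 403.0 mouth z -53.0 y -104.0
60 240.0 408.0 mouth z -59.0 y -91.0
65 245.0 413.0 mouth z -63.0 y -77.0
time: 19.1
tool_pos: [535.9, -33.1, 96.1]
ee_rot: [-3.141, 0.0, 1.468]
force: [-1.5, -0.2, -4.2]
opening: 55.9
grasp_force: 10.6
time: 19.35
tool_pos: [535.9, -33.1, 96.2]
ee_rot: [-3.141, 0.0, 1.468]
force: [0.0, -1.2, -4.2]
opening: 55.9
grasp_force: 7.9
olive rows [(230, 347), (384, 424)]
edges [423, 160, 161, 424, 159, 422, 158, 157, 162, 417, 156, 418, 163, 166]
```

```bash
python3 -m pendant '[[-0.1,0,-0.4,0],[-0.2,0,-0.8,0],[-0.3,0,-1.2,0],[-0.5,0,-1.6,0],[-0.8,0,-2.1,0],[-1,0,-2.5,0],[-1,0,-2.5,0],[-1,0,-2.5,0]]'; python3 -m pendant '[[-0.3,0,-0.3,0],[-0.6,0,-0.6,0],[-0.9,0,-0.9,0],[-1.3,0,-1.1,0],[-1.3,0,-1.1,0],[-1.3,0,-1.1,0]]'; python3 -c "
from h import *
col();dip()
s=imaging.snapshot('side')['image'];cv2.imwrite('pics/d7.png',cv2.resize(s[180:480,160:520],None,fx=2,fy=2)[:,:,::-1])
d=imaging.snapshot('scene')['image'];cv2.imwrite('pics/e7.png',cv2.resize(d[180:330,140:340],None,fx=3,fy=3)[:,:,::-1])
a=cv2.hconcat([cv2.resize(s[240:480,240:480],(400,400)),cv2.resize(d[190:320,140:270],(400,400))]);cv2.imwrite('pics/f7.png',a[:,:,::-1])" | head -16
```

```text
time: 20.4
tool_pos: [535.1, -43.0, 121.5]
ee_rot: [3.141, 0.0, 1.468]
force: [-0.4, 0.4, -2.6]
opening: 55.9
grasp_force: 7.9
time: 21.15
tool_pos: [533.7, -55.9, 132.5]
ee_rot: [3.141, 0.0, 1.468]
force: [0.3, 2.5, 0.4]
opening: 56.1
grasp_force: 8.0
olive rows [(227, 346), (384, 424)]
edges [423, 416, 424, 422, 417, 157, 158, 162, 161, 155, 163, 156, 159, 418]
-10 253.0 277.0 mouth z 136.0 y -222.0
-5 248.0 287.0 mouth z 121.0 y -222.0
0 244.0 297.0 mouth z 107.0 y -220.0
5 241.0 308.0 mouth z 92.0 y -217.0
10 237.0 319.0 mouth z 78.0 y -213.0
15 234.0 330.0 mouth z 65.0 y -207.0
20 232.0 341.0 mouth z 52.0 y -201.0
25 231.0 352.0 mouth z 39.0 y -193.0
30 230.0 362.0 mouth z 28.0 y -184.0
35 229.0 372.0 mouth z 17.0 y -174.0
40 230.0 381.0 mouth z 7.0 y -164.0
45 231.0 390.0 mouth z -2.0 y -152.0
50 233.0 397.0 mouth z -10.0 y -140.0
55 236.0 403.0 mouth z -17.0 y -127.0
```

View pics/f7.png

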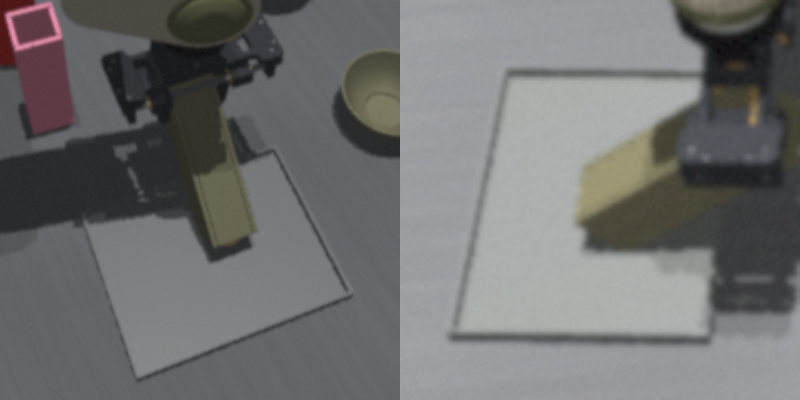

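The side view (left) shows the jar at about 42° with its mouth on the tray at pane (230,245). The scene view (right) shows the mouth at (580,210). No tamper is visible outside yet, so I'll tilt further and pull back slowly, checking for wood-coloured pixels.

```bash
cat >> h.py <<'E'
def wood():
    for n,(x0,y0,x1,y1) in dict(side=(285,320,460,470),scene=(155,205,290,310)).items():
        d=imaging.snapshot(n); im=d['image'].astype(int); h=cv2.cvtColor(d['image'],cv2.COLOR_RGB2HSV).astype(int)
        sub=h[y0:y1,x0:x1]; 
        for nm,lo,hi in(('wood',8,21),('olive',22,40)):
            m=((sub[...,1]>60)&(sub[...,2]>70)&(sub[...,0]>=lo)&(sub[...,0]<=hi)).astype(np.uint8)
            k,l,st,c=cv2.connectedComponentsWithStats(m)
            for i in range(1,k):
                if st[i,4]>12: 
                    q=np.argwhere(l==i)[:,::-1]+[x0,y0]; b=cv2.minAreaRect(q.astype(np.float32)); p=cv2.boxPoints(b)
                    print(n,nm,st[i,4],'c',b[0],'size',np.round(b[1]),'hue',np.median(sub[...,0][l==i]),'xy',onz(d,b[0],16),[onz(d,(p[j]+p[(j+1)%4])/2,16).astype(int).tolist() for j in range(4)])
E
python3 -m pendant '[[-0.3,0,-0.5,0],[-0.6,0,-1,0],[-0.9,0,-1.4,0],[-0.9,0,-1.4,0],[-0.9,0,-1.4,0]]'; python3 -c "
from h import *
wood()"; python3 -m pendant '[[0.7,0,0,0],[1.4,0,0,0],[2.1,0,0,0],[2.8,0,0,0],[2.8,0,0,0]]'; python3 -c "
from h import *
col();wood()"
```

```text
time: 21.98
tool_pos: [532.7, -65.0, 146.4]
ee_rot: [3.141, 0.001, 1.468]
force: [0.3, -0.5, -2.6]
opening: 56.3
grasp_force: 7.9
side wood 29 c (377.7068786621094, 385.5172424316406) size [ 3. 10.] hue 18.0 xy [ 518.5 -188. ] [[519, -185], [528, -188], [518, -190], [508, -187]]
scene wood 29 c (249.0692596435547, 219.44618225097656) size [ 3. 11.] hue 20.0 xy [406.  -71.3] [[405, -75], [388, -69], [406, -67], [423, -73]]
scene olive 261 c (210.11032104492188, 249.67584228515625) size [17. 30.] hue 27.0 xy [ 491.3 -170.1] [[470, -183], [464, -141], [511, -156], [517, -197]]
scene olive 44 c (229.5, 255.0) size [14.  7.] hue 25.0 xy [ 512.1 -122.4] [[491, -122], [512, -113], [532, -122], [511, -131]]
scene olive 20 c (221.5, 254.5) size [9. 5.] hue 25.0 xy [ 508.6 -142. ] [[507, -153], [501, -142], [509, -131], [516, -142]]
scene olive 41 c (218.97061157226562, 262.88238525390625) size [ 8. 12.] hue 25.0 xy [ 532.9 -148.1] [[521, -150], [530, -134], [543, -145], [535, -161]]
time: 22.7
tool_pos: [535.6, -36.0, 146.4]
ee_rot: [3.142, -0.001, 1.469]
force: [-0.5, 1.9, 0.0]
opening: 55.7
grasp_force: 7.9
olive rows [(228, 347), (384, 404), (418, 424)]
edges [418, 399, 417, 402, 423, 400, 419, 403, 398, 160, 422, 424, 161, 158]
side wood 198 c (375.0500183105469, 377.6500244140625) size [16. 13.] hue 18.0 xy [ 522.  -171.8] [[525, -155], [534, -173], [518, -187], [509, -170]]
scene wood 33 c (263.0, 220.0) size [12.  2.] hue 19.0 xy [411.3 -35.6] [[391, -34], [411, -33], [430, -36], [411, -38]]
scene wood 36 c (209.08407592773438, 260.2389221191406) size [ 7. 11.] hue 19.0 xy [ 522.7 -172.3] [[514, -177], [512, -162], [530, -166], [532, -182]]
scene olive 435 c (224.484619140625, 255.62307739257812) size [29. 39.] hue 26.0 xy [ 512.7 -134.7] [[476, -156], [480, -96], [548, -113], [544, -172]]
```

```bash
python3 -m pendant '[[0.6,0,0,0],[1.2,0,0,0],[1.8,0,0,0],[2.4,0,0,0],[2.4,0,0,0]]'; python3 -c "
from h import *
col();wood()
dip()"
```

```text
time: 23.48
tool_pos: [538.0, -12.5, 146.2]
ee_rot: [-3.141, -0.0, 1.469]
force: [-0.8, -0.4, -3.6]
opening: 56.1
grasp_force: 7.9
olive rows [(228, 347), (384, 405), (418, 424)]
edges [418, 400, 417, 404, 423, 403, 419, 401, 399, 158, 422, 424, 157, 159]
side wood 210 c (370.4056396484375, 367.6697998046875) size [18. 13.] hue 18.0 xy [ 524.3 -149.7] [[529, -131], [537, -152], [519, -167], [511, -147]]
scene wood 43 c (274.5, 220.0) size [12.  3.] hue 20.0 xy [414.2  -6.1] [[394, -5], [414, -2], [433, -7], [413, -10]]
scene wood 44 c (217.65383911132812, 260.23077392578125) size [ 8. 12.] hue 19.0 xy [ 524.8 -151.4] [[514, -156], [515, -138], [534, -146], [533, -163]]
scene olive 301 c (235.03013610839844, 251.21371459960938) size [26. 27.] hue 26.0 xy [ 502.1 -108.7] [[494, -140], [460, -104], [509, -76], [542, -112]]
scene olive 45 c (251.25001525878906, 253.75001525878906) size [10. 12.] hue 25.0 xy [513.6 -68.9] [[502, -77], [501, -58], [524, -60], [525, -79]]
scene olive 44 c (215.70590209960938, 257.8235168457031) size [ 6. 10.] hue 25.0 xy [ 517.2 -156.2] [[507, -158], [514, -144], [526, -154], [519, -167]]
-10 253.0 277.0 mouth z 149.0 y -179.0
-5 249.0 287.0 mouth z 135.0 y -179.0
0 245.0 297.0 mouth z 120.0 y -177.0
5 241.0 308.0 mouth z 106.0 y -174.0
10 237.0 319.0 mouth z 92.0 y -170.0
15 235.0 330.0 mouth z 78.0 y -164.0
20 232.0 341.0 mouth z 65.0 y -158.0
25 231.0 352.0 mouth z 53.0 y -150.0
30 230.0 363.0 mouth z 41.0 y -141.0
35 230.0 372.0 mouth z 31.0 y -131.0
40 230.0 381.0 mouth z 21.0 y -121.0
45 231.0 390.0 mouth z 12.0 y -109.0
50 233.0 397.0 mouth z 4.0 y -97.0
55 236.0 404.0 mouth z -3.0 y -84.0
60 240.0 409.0 mouth z -9.0 y -71.0
65 245.0 413.0 mouth z -13.0 y -57.0
```

```bash
python3 -m pendant '[[0,0,0,0],[0,0,0,0],[-0.5,0,-0.5,0],[-1,0,-1,0],[-1.5,0,-1.5,0],[-2,0,-2,0],[-2.5,0,-2.6,0],[-3,0,-3,0]]' 5.3; python3 -m pendant '[[0,0,0,0],[0,0,0,0]]'; python3 -c "
from h import *
col();wood()"
```

```text
time: 24.68
tool_pos: [534.9, -43.3, 176.7]
ee_rot: [3.141, 0.0, 1.468]
force: [0.3, -0.2, -5.4]
opening: 55.8
grasp_force: 30.0
time: 24.92
tool_pos: [534.8, -42.8, 176.1]
ee_rot: [-3.141, -0.0, 1.468]
force: [-0.1, -0.3, -5.3]
opening: 55.7
grasp_force: 30.0
olive rows [(228, 346), (384, 404), (418, 424)]
edges [418, 400, 417, 423, 404, 399, 419, 401, 159, 403, 422, 424, 158, 160]
side wood 174 c (373.9000244140625, 375.1999816894531) size [16. 12.] hue 18.0 xy [ 522.5 -166.4] [[526, -150], [534, -168], [519, -182], [510, -164]]
scene wood 34 c (258.5, 210.5) size [11.  3.] hue 19.0 xy [378.9 -45.9] [[360, -45], [379, -42], [397, -46], [378, -49]]
scene wood 71 c (210.7000274658203, 261.10003662109375) size [10.  8.] hue 18.0 xy [ 525.6 -168.3] [[517, -179], [516, -164], [533, -157], [535, -172]]
scene olive 227 c (220.50001525878906, 244.00001525878906) size [16. 35.] hue 26.0 xy [ 476.5 -144.5] [[457, -158], [441, -113], [495, -130], [510, -174]]
scene olive 130 c (230.49179077148438, 252.09014892578125) size [10. 32.] hue 25.0 xy [ 503.6 -119.9] [[491, -127], [475, -88], [515, -112], [531, -150]]
```

```bash
python3 -m pendant '[[0.5,0,0,0],[1,0,0,0],[1.5,0,0,0],[2,0,0,0],[2.5,0,0,0],[2.5,0,0,0]]'; python3 -c "
from h import *
wood()"
```

```text
time: 25.82
tool_pos: [537.5, -17.7, 176.3]
ee_rot: [3.142, -0.0, 1.469]
force: [-0.4, 1.0, -6.0]
opening: 55.6
grasp_force: 30.0
side wood 284 c (371.0500183105469, 368.1500244140625) size [26. 13.] hue 18.0 xy [ 524.9 -151.1] [[530, -124], [537, -152], [519, -177], [512, -149]]
scene wood 35 c (271.0, 211.0) size [12.  2.] hue 19.0 xy [383.7 -13.6] [[363, -12], [384, -11], [403, -14], [383, -16]]
scene wood 77 c (214.00001525878906, 259.0) size [10. 13.] hue 18.0 xy [ 520.2 -160.3] [[509, -169], [507, -149], [531, -151], [532, -171]]
scene olive 342 c (236.00003051757812, 247.50003051757812) size [26. 36.] hue 26.0 xy [ 491.1 -106.1] [[460, -128], [454, -73], [521, -83], [526, -137]]
scene olive 40 c (212.00001525878906, 257.5) size [5. 8.] hue 24.0 xy [ 515.3 -165.2] [[509, -169], [507, -158], [520, -160], [522, -171]]
scene olive 15 c (234.62069702148438, 258.9482727050781) size [3. 6.] hue 27.0 xy [ 525.1 -110. ] [[522, -113], [517, -107], [527, -106], [532, -112]]
```

```bash
python3 -m pendant '[[0.5,0,-0.1,0],[1,0,-0.2,0],[1.5,0,-0.3,0],[2,0,-0.4,0],[2.5,0,-0.5,0],[2.5,0,-0.5,0]]'; python3 -c "
from h import *
wood()"
```

```text
time: 26.68
tool_pos: [540.1, 7.2, 181.3]
ee_rot: [3.141, -0.0, 1.469]
force: [-0.2, 0.8, -5.0]
opening: 55.6
grasp_force: 30.0
side wood 397 c (368.79998779296875, 361.3999938964844) size [38. 13.] hue 18.0 xy [ 528.1 -136.6] [[536, -96], [541, -138], [519, -174], [515, -134]]
scene wood 42 c (283.0, 210.5) size [11.  4.] hue 19.0 xy [385.2  17.6] [[366, 18], [385, 22], [403, 16], [384, 12]]
scene wood 94 c (218.53773498535156, 258.132080078125) size [11. 22.] hue 18.0 xy [ 518.8 -149.2] [[503, -152], [512, -123], [534, -145], [525, -174]]
scene olive 295 c (242.8656005859375, 247.49855041503906) size [26. 32.] hue 26.0 xy [492.7 -89.1] [[458, -107], [467, -56], [525, -71], [517, -121]]
scene olive 32 c (259.7500305175781, 242.75001525878906) size [ 6. 10.] hue 25.0 xy [482.4 -46.8] [[474, -52], [472, -37], [489, -41], [492, -55]]
scene olive 81 c (217.64707946777344, 256.5882568359375) size [ 6. 18.] hue 25.0 xy [ 513.9 -151.4] [[504, -153], [509, -129], [523, -149], [518, -173]]
```

```bash
python3 -m pendant '[[-0.7,0,0,0],[-1.5,0,0,0],[-2.3,0,0,0],[-3.1,0,0,0],[-3.9,0,0,0],[-4.5,0,0,0],[-4.5,0,0,0]]'; python3 -c "
from h import *
wood()"
```

```text
time: 27.65
tool_pos: [535.4, -38.4, 181.2]
ee_rot: [-3.142, 0.0, 1.468]
force: [-0.2, 0.5, -4.4]
opening: 56.2
grasp_force: 30.0
side wood 419 c (378.7499694824219, 382.75) size [39. 13.] hue 18.0 xy [ 523.2 -184.1] [[531, -145], [536, -186], [514, -221], [510, -182]]
scene wood 31 c (260.5, 210.0) size [10.  3.] hue 19.0 xy [377.7 -40.7] [[360, -40], [378, -36], [394, -41], [377, -44]]
scene wood 89 c (199.86534118652344, 259.315185546875) size [ 8. 22.] hue 17.0 xy [ 517.7 -194.8] [[505, -197], [511, -169], [529, -191], [523, -220]]
scene olive 314 c (214.25335693359375, 251.52377319335938) size [24. 49.] hue 26.0 xy [ 497.9 -159.8] [[468, -180], [452, -114], [526, -139], [541, -203]]
scene olive 76 c (238.00003051757812, 245.50003051757812) size [13. 15.] hue 25.0 xy [ 485.5 -101. ] [[469, -112], [470, -87], [501, -89], [500, -114]]
scene olive 17 c (229.739990234375, 252.18002319335938) size [7. 5.] hue 25.0 xy [ 503.7 -121.7] [[493, -122], [503, -116], [514, -120], [504, -127]]
```

```bash
python3 -m pendant '[[0.7,0,-0.1,0],[1.4,0,-0.3,0],[2.1,0,-0.5,0],[2.8,0,-0.8,0],[3.5,0,-1,0],[4.5,0,-1.2,0],[5.5,0,-1.4,0],[5.5,0,-1.4,0]]'; python3 -c "
from h import *
wood()"
```

```text
time: 28.75
tool_pos: [541.1, 17.5, 195.4]
ee_rot: [3.141, -0.0, 1.469]
force: [-0.5, -0.5, -6.0]
opening: 56.1
grasp_force: 30.0
side wood 668 c (371.3345031738281, 372.4832458496094) size [55. 17.] hue 18.0 xy [ 520.9 -159.2] [[529, -102], [537, -160], [513, -212], [504, -158]]
scene wood 25 c (287.5, 208.5) size [7. 3.] hue 19.0 xy [379.7  29.7] [[367, 30], [380, 33], [391, 28], [379, 25]]
scene wood 177 c (214.5, 258.0) size [43. 14.] hue 18.0 xy [ 517.4 -159.1] [[512, -211], [496, -159], [522, -106], [538, -159]]
scene olive 297 c (248.26478576660156, 239.44989013671875) size [22. 37.] hue 26.0 xy [469.4 -75.1] [[449, -98], [421, -49], [489, -51], [515, -99]]
scene olive 15 c (264.25, 238.25001525878906) size [6. 6.] hue 25.0 xy [469.6 -34.9] [[462, -40], [463, -29], [477, -29], [475, -40]]
scene olive 18 c (264.4499816894531, 245.8499755859375) size [3. 7.] hue 25.0 xy [493.  -35.5] [[488, -36], [490, -26], [497, -34], [495, -44]]
scene olive 14 c (254.75003051757812, 248.75003051757812) size [4. 6.] hue 24.5 xy [499.4 -59.8] [[495, -62], [493, -54], [503, -56], [505, -65]]
scene olive 20 c (245.5, 253.5) size [7. 5.] hue 24.0 xy [511.5 -83. ] [[501, -82], [512, -76], [521, -83], [510, -89]]
scene olive 99 c (212.50001525878906, 257.0) size [ 9. 39.] hue 25.0 xy [ 513.9 -164. ] [[500, -164], [516, -116], [527, -163], [511, -211]]
```

```bash
python3 -m pendant '[[1,0,-0.3,0],[2,0,-0.3,0],[3,0,0,0],[3.2,0,1,0],[3.2,0,2,0],[3.2,0,3,0],[3.2,0,4,0],[3.2,0,4.5,0]]'; python3 -m pendant '[[0,0,0.3,0],[0,0,0.5,0],[0,0,0.5,0]]'; python3 -c "
from h import *
wood()" | grep 'side wood'
```

```text
time: 29.85
tool_pos: [544.2, 48.5, 149.4]
ee_rot: [-3.141, 0.0, 1.468]
force: [1.2, -0.8, -5.2]
opening: 55.8
grasp_force: 30.0
time: 30.22
tool_pos: [544.4, 48.6, 145.3]
ee_rot: [3.141, -0.0, 1.468]
force: [0.0, -0.1, -5.1]
opening: 55.5
grasp_force: 30.0
side wood 648 c (372.5000305175781, 372.5) size [54. 17.] hue 18.0 xy [ 522.9 -160.3] [[527, -103], [539, -160], [519, -213], [506, -160]]
```

```bash
python3 -m pendant '[[0,0,0.2,0],[0,0,0.3,0],[1.2,0,1.1,0],[2.4,0,2,0],[3.4,0,3,0],[4.4,0,4.1,0],[4.4,0,4.1,0]]' 5.585; python3 -c "
from h import *
col();dip()" | head -14
```

```text
time: 31.2
tool_pos: [548.5, 93.2, 103.0]
ee_rot: [-3.14, -0.0, 1.469]
force: [1.0, 0.9, -4.4]
opening: 56.1
grasp_force: 8.0
olive rows [(227, 346), (384, 424)]
edges [423, 424, 155, 422, 154, 156, 162, 417, 418, 161, 163, 160, 164, 159]
-10 254.0 278.0 mouth z 107.0 y -74.0
-5 249.0 288.0 mouth z 92.0 y -73.0
0 245.0 298.0 mouth z 78.0 y -72.0
5 241.0 309.0 mouth z 64.0 y -69.0
10 238.0 320.0 mouth z 50.0 y -64.0
15 235.0 332.0 mouth z 36.0 y -59.0
20 233.0 343.0 mouth z 23.0 y -52.0
25 232.0 354.0 mouth z 11.0 y -44.0
30 231.0 364.0 mouth z -1.0 y -36.0
35 230.0 374.0 mouth z -12.0 y -26.0
40 231.0 383.0 mouth z -22.0 y -15.0
45 232.0 391.0 mouth z -31.0 y -4.0
```

```bash
python3 -m pendant '[[0.9,0,1.15,0],[1.6,0,2.4,0],[2.3,0,3.7,0],[2.9,0,5,0],[3.3,0,6.2,0],[3.6,0,7.4,0],[3.6,0,7.6,0],[3.6,0,7.6,0]]'; python3 -c "
from h import *
col();dip()" | head -7
```

```text
time: 32.3
tool_pos: [552.5, 128.6, 28.3]
ee_rot: [3.141, -0.001, 1.468]
force: [-1.9, 1.8, 2.1]
opening: 55.8
grasp_force: 7.9
olive rows [(245, 347), (384, 424)]
edges [423, 157, 424, 422, 156, 164, 158, 159, 163, 160, 417, 165, 418, 347]
-10 253.0 277.0 mouth z 31.0 y -38.0
-5 249.0 287.0 mouth z 17.0 y -37.0
0 244.0 297.0 mouth z 2.0 y -35.0
5 241.0 308.0 mouth z -12.0 y -32.0
10 237.0 319.0 mouth z -26.0 y -28.0
```

```bash
python3 -m pendant '[[0,0,0,0],[0,0,0,0]]' 5.66; python3 -m pendant '[[0,0,0,0],[0,0,0,0],[-2,0,0,0],[-5,0,0,0],[-8,0,0,0],[-11,0,0,0],[-14.4,0,0,0],[-14.4,0,0,0]]' 7.4; python3 -m pendant '[[0,0,0,0],[0,0,0,0],[0,0,0,0],[0,0,0,0],[0,0,0,0]]' 5.58;  python3 -c "
from h import *
d=imaging.snapshot('side')
im=d['image'].astype(int);w=im[:,:,0]-im[:,:,2]
col()"
```

```text
time: 32.65
tool_pos: [552.7, 128.0, 28.2]
ee_rot: [3.141, 0.0, 1.468]
force: [0.2, 0.5, 0.1]
opening: 56.6
grasp_force: 0.0
time: 33.65
tool_pos: [537.5, -17.8, 28.3]
ee_rot: [3.141, 0.0, 1.465]
force: [0.1, 0.2, -0.0]
opening: 74.5
grasp_force: 0.0
time: 34.28
tool_pos: [537.8, -14.5, 28.2]
ee_rot: [-3.141, -0.0, 1.469]
force: [1.0, 3.8, -0.1]
opening: 55.8
grasp_force: 10.6
olive rows [(0, 347), (384, 410), (418, 424)]
edges [423, 166, 165, 424, 422, 164, 167, 417, 170, 418, 168, 169, 163, 347]
```

```bash
python3 -m pendant '[[0.3,0,-1.4,0],[0.75,0,-2.9,0],[1.3,0,-4.3,0],[2,0,-5.6,0],[2.8,0,-6.9,0],[3.65,0,-8.1,0],[4.7,0,-9.2,0],[4.7,0,-9.2,0]]' 5.575; python3 -c "
from h import *
col();tilt(0,0,169)" | sed -n '1p;9,18p'
```

```text
time: 35.38
tool_pos: [543.1, 32.5, 121.2]
ee_rot: [3.14, -0.0, 1.469]
force: [-0.8, -1.4, 1.3]
opening: 55.8
grasp_force: 13.2
olive rows [(0, 347), (409, 424)]
30 86.0 337.0 pivot z -37.8
35 68.0 347.0 pivot z -32.0
40 49.0 357.0 pivot z -24.9
45 31.0 366.0 pivot z -16.8
50 12.0 375.0 pivot z -7.5
55 -6.0 382.0 pivot z 2.7
60 -25.0 390.0 pivot z 13.8
65 -45.0 396.0 pivot z 25.8
70 -64.0 401.0 pivot z 38.4
75 -84.0 406.0 pivot z 51.8
```

```bash
python3 -m pendant '[[1,0,-1,0],[2.2,0,-1.9,0],[3.5,0,-2.75,0],[4.8,0,-3.45,0],[6.2,0,-4.05,0],[7.6,0,-4.5,0],[9,0,-4.85,0],[9,0,-4.85,0]]' 5.585; python3 -c "
from h import *
col();tilt(0,0,169)" | sed -n '1p;3,11p'
```

```text
time: 36.48
tool_pos: [551.9, 122.4, 169.0]
ee_rot: [3.141, -0.001, 1.47]
force: [-0.4, -0.9, 1.4]
opening: 55.7
grasp_force: 7.5
olive rows [(124, 346), (384, 405), (418, 424)]
0 193.0 280.0 pivot z 1.8
5 175.0 289.0 pivot z -0.0
10 157.0 298.0 pivot z -0.5
15 140.0 308.0 pivot z 0.3
20 122.0 318.0 pivot z 2.4
25 104.0 328.0 pivot z 5.8
30 86.0 338.0 pivot z 10.5
35 68.0 348.0 pivot z 16.3
40 50.0 358.0 pivot z 23.4
```

```bash
python3 -m pendant '[[1,0,0,0],[2,0,-0.05,0],[3,0,-0.05,0],[4,0,0,0],[5,0,0.05,0],[5.8,0,0.15,0],[5.8,0,0.15,0],[5.8,0,0.15,0]]' 5.59; python3 -c "
from h import *
col();tilt(0,0,169)" | sed -n '1p;2,6p'
```

```text
time: 37.58
tool_pos: [557.8, 178.9, 167.1]
ee_rot: [-3.142, -0.0, 1.468]
force: [0.7, 1.9, 1.0]
opening: 56.0
grasp_force: 5.0
olive rows [(192, 346), (384, 413), (418, 424)]
edges [414, 418, 413, 417, 423, 419, 424, 422, 415, 158, 157, 184, 159, 181]
0 192.0 279.0 pivot z 0.1
5 175.0 288.0 pivot z -1.7
10 157.0 297.0 pivot z -2.2
15 139.0 307.0 pivot z -1.3
```

Upright. I'll release, rise clear and verify.

```bash
python3 -m pendant '[[0,0,0,0],[0,0,0,0]]' 5.7; python3 -m pendant '[[0,0,0,0],[0,0,0,0],[0,0,-2,0],[0,0,-5,0],[0,0,-8,0],[0,0,-10,0],[0,0,-10,0],[0,0,-10,0]]' 8
python3 - <<'E'
from h import *
col(); wood()
w=imaging.snapshot('wrist');
for e in [(x,y,z) for x,y,z in [(560,209,190),(557,151,190),(557,209,0)]]: print(wproj(w,e).round())
s=imaging.snapshot('scene');im=s['image'].astype(int);h=cv2.cvtColor(s['image'],cv2.COLOR_RGB2HSV).astype(int)
m=((h[...,0]>21)&(h[...,0]<40)&(h[...,1]>55)).astype(np.uint8);m[:, :290]=0;m[:180]=0;m[300:]=0;m[:,460:]=0
k,l,st,c=cv2.connectedComponentsWithStats(m)
for i in range(1,k):
    if st[i,4]>60: print(st[i])
for X in [(557,180,0),(557,180,190)]: print(proj(s,X).round())
E
```

```text
time: 37.92
tool_pos: [557.6, 178.7, 167.1]
ee_rot: [-3.141, 0.0, 1.468]
force: [-0.5, 0.2, 1.3]
opening: 56.6
grasp_force: 0.0
time: 38.92
tool_pos: [557.4, 178.9, 266.1]
ee_rot: [-3.14, 0.0, 1.468]
force: [0.3, -0.2, 0.2]
opening: 80.0
grasp_force: 0.0
olive rows [(180, 300), (418, 424)]
edges [403, 347, 409, 301, 410, 382, 417, 418, 383, 404, 348, 346, 302, 300]
side wood 650 c (372.5000305175781, 372.5) size [54. 17.] hue 18.0 xy [ 522.9 -160.3] [[527, -103], [539, -160], [519, -213], [506, -160]]
scene wood 14 c (218.70590209960938, 254.3235626220703) size [ 2. 13.] hue 20.0 xy [ 507.4 -148.9] [[504, -149], [504, -133], [510, -148], [510, -164]]
scene wood 155 c (214.80845642089844, 262.5931091308594) size [13. 42.] hue 17.0 xy [ 531.  -158.3] [[512, -161], [522, -107], [549, -154], [539, -208]]
scene olive 110 c (213.01467895507812, 256.984375) size [ 9. 40.] hue 25.0 xy [ 514.  -162.8] [[500, -163], [517, -113], [527, -162], [511, -211]]
[320. 211.]
[325. 304.]
[318. 177.]
[344 213  27  60 901]
[353. 264.]
[358. 216.]
```

Run:
```python
from h import *
for n in('side','scene'):
    d=imaging.snapshot(n);g=d['image'].astype(np.float32)
    for x in(490,525,560):
        ys=np.arange(-125,-60,5); print(n,x,[int(cv2.getRectSubPix(g,(1,1),tuple(map(float,proj(d,(x,y,14))))).sum()/3) for y in ys])
```

```text
side 490 [121, 121, 121, 120, 120, 120, 103, 80, 109, 101, 100, 101, 102]
side 525 [186, 176, 182, 179, 162, 113, 71, 108, 101, 99, 100, 100, 100]
side 560 [120, 119, 119, 119, 115, 73, 104, 102, 101, 101, 101, 101, 102]
scene 490 [174, 175, 173, 171, 172, 173, 173, 172, 153, 134, 155, 159, 158]
scene 525 [227, 227, 211, 141, 164, 172, 171, 162, 130, 150, 156, 156, 155]
scene 560 [172, 174, 173, 173, 174, 174, 168, 135, 149, 155, 154, 154, 156]
```

```bash
python3 -c "
from workcell import robot
print(robot.close_job())"
```

```text
the job is handed in; nothing more can be done
None
```

The job is handed in at about 39 s of the 72 s allowed: the tamper lies on its side in the tray, the empty jar stands upright on the counter beside it, and the bowls and canister weren't touched; by my camera measurements the tamper's near end is 8–25 mm inside the tray edge, and the hand-in returned no verdict.

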